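# Pull-check of a spring tension gauge

### The job

Lift the wound coil off the gauge's upright post and set it down flat in the empty blue tray. Then draw the post out, away from the gauge's housing, until the drag pointer it carries along stands between the two prongs of the marker on the scale - no further, because the pointer stays at the farthest pull - and ease the post back home without letting it snap. Move the pointer only by pulling the post, do not touch the marker, and leave everything else on the bench as it is.

Things in the scene. Friction and masses are not known exactly. Their poses are not given: they have to be found in the camera images.
- gauge: fixed spring gauge. Origin on the bench under the middle of the housing's front face. Its x axis points from the post into the housing; the post is pulled along -x. Dark base plate 290 x 90 x 8 (x from -120 to +170). Light grey housing x 0 to 170, y +-45, top at z 50. On the housing top the pointer and marker stand up to z 63; ticks are 5 mm apart.
- drawbar: flat aluminium bar (16 wide, top at z 20) with the post on its end. Home: frame as the gauge; slides up to 105 along -x. Return force 1.5 N; after a free play of 4 to 22 (unknown, new each time) it takes up the main spring: a step of 5 N, then 1.2 N per cm, under 17 N. From then on an inner slide moves with it and carries the pointer along mm for mm once it meets it.
- post_top (a point): middle of the top of the upright steel post, diameter 12, z 65; at home x = -75 in the gauge's frame, so 69 mm are free between the post and the housing. The post has a foot flange, diameter 28, top at z 24, on which the coil rests.
- pointer: the drag pointer as a whole (its frame is the gauge frame when it stands at zero)
- rider: the marker as a whole (its frame is the gauge frame when it stands at zero)
- pointer_tip (a point): drag pointer: small dark steel arrow on top of the housing. This point is at its tip (z 58), on the scale's centre line, parallel to the gauge's x axis. Pushed along -x by the inner slide; it stays where it was left by friction and does not come back.
- rider_notch (a point): marker: dark steel rider on top of the housing with two prongs, 8 mm clear between them. This point is midway between the prongs, on the same line as the pointer's tip (the distance between the two points is what the pointer has still to travel, 18 mm or more at the start).
- coil: wound copper coil with two grey flanges: outer diameter 46, height 28, bore 19, 90 g, standing loose on the post's flange around the post. Origin at the middle of its underside, z up.
- tray: empty blue tray, fixed, 160 (x) x 110 (y) outside, 25 high, walls and floor 5. Origin at the middle of its underside. It stands to the left or the right of the gauge.
- pin_tray: the same blue tray filled with metal pins, on the other side of the gauge.
- screwdriver: bystander: screwdriver, 170 long, lying near the robot, origin in the middle
- tweezers: bystander: steel tweezers, 125 long, lying near the robot
- clip: bystander: test clip, 75 long, 18 high
- bobbin: bystander: empty bobbin, diameter 34, 25 high
- jar: bystander: small jar, diameter 44, 50 high
- weight: bystander: brass weight, diameter 28, 36 high
- block: bystander: steel block 35 x 20 x 14
Not all that is in view belongs to the job. Leave any yellow look-alike of the coil alone.

How it is judged:
On the way, in this order (a step that is already met when the one before it is completed fails the run):
1. the coil is off the post and lies flat, released, in the empty tray (x of coil in the frame of tray between -0.065 and 0.065 m and y of coil in the frame of tray between -0.042 and 0.042 m and z of coil in the frame of tray between 0.001 and 0.01 m and angle between coil's own z axis and vertical below 0.15 rad and contact force between the fingers and coil below 0.1 N and linear speed of coil below 0.03 m/s), for 0.2 s.
2. the post is drawn out and the pointer stands between the marker's prongs (distance between pointer_tip and rider_notch below 0.004 m and x of post_top in the frame of gauge below -0.095 m), for 0.2 s.
At the end, for the whole second after the job is handed in: The coil lies flat (within 0.15 rad) and released on the floor of the empty tray; the pointer's tip is within 4 mm of the middle of the marker's notch; the post is back within 5 mm of home; all at rest (x of coil in the frame of tray between -0.065 and 0.065 m and y of coil in the frame of tray between -0.042 and 0.042 m and z of coil in the frame of tray between 0.001 and 0.01 m and angle between coil's own z axis and vertical below 0.15 rad and contact force between the fingers and coil below 0.1 N and linear speed of each of coil, drawbar below 0.02 m/s and distance between pointer_tip and rider_notch below 0.004 m and x of post_top in the frame of gauge above -0.08 m); the robot touches nothing.
It fails at once if the drawbar snaps (moves faster than 0.4 m/s) (linear speed of drawbar above 0.4 m/s).
It fails at once if the robot touches the pointer or the marker (contact force between any of the arm, the fingers and pointer above 0.5 N or contact force between any of the arm, the fingers and rider above 0.5 N).
It fails at once if a bystander is moved by more than 30 mm (distance of any of screwdriver, tweezers, clip, bobbin, jar, weight, block from where it was at the start of the episode above 0.03 m).
It also fails if it takes over 61 s, if anything falls off the work surface, if the arm or the gripper's body presses on something with over 40 N, if the wrist force passes 120 N, or if a joint passes its speed limit or range.

### The arm

A 6-joint arm with a two-finger parallel gripper is mounted at the origin on the work surface. World frame = base frame: x ahead of the robot, y to its left, z up, the work surface at z = 0. Lengths are in m, angles in rad, forces in N, time in s.
With the tool pointing down it reaches from about 0.3 to 0.875 m from the base axis. Payload 6.4 kg.
Tool frame: the origin (TCP) lies at the very end of the fingers, on their centre line; the grasp point (between the pads) lies 19 mm behind it; z points along the fingers, y is the line along which they close (so a half turn about z gives the same grasp; the last joint's range is limited). The gripper opens to 85 mm and grips with 20 to 120 N. Pads are 22 mm wide; open, the fingers measure 114 mm over their backs; the gripper's body (76 mm by 85 mm) begins 54 mm behind the grasp point. The pads swing forward as they close: fully open they stand 13 mm farther back than shut.
Start: joints at [1.031, 0.181, 1.607, -0, 1.354, -0.206], TCP at [0.188, 0.543, 0.231] pointing down, gripper open.
Joint ranges: [-2.99, 2.99], [-0.89, 2.07], [0.3, 2.58], [-1.14, 4.28], [0, 2.63], [-3.12, 3.12]. Speed limits (rad/s): [2.57, 2.57, 3.01, 3.14, 3.14, 3.14].

### API

Orientations are given as a unit quaternion [w, x, y, z].
In Python, from bench import telemetry, camera, ctrl, spotter gives the robot as it stands.
- The arm moves only by the tool send_rows, never from a script. Its argument "series" is a list of rows, each a list of 3 entries, a list of its own where there are three numbers: the turn, a rotation vector about the world's x, y, z in degrees, then the shift along the world's x, y, z in mm, then the closure, from -1 (fully open) to 1 (shut), so that 0 is half open. In form: [[[rx, ry, rz], [dx, dy, dz], gripper], ...]. A call has 1 to 10 rows; each row is the pose to reach, as a shift and turn from the pose commanded when the call began; what a row does not reach only later rows make up. A row lasts 1/8 s, in which the tool goes at most 62.5 mm and 10.7 degrees, less where a joint would pass 70% of its speed; a pose out of reach is approached as far as the arm can. A call with a gripper value outside its range is refused whole. The fingers move at their own pace and stop on an object; the grip force is fixed at half the most. Time passes only in rows, so rows that repeat a pose let the fingers close. It gives the time, the measured TCP pose, the force, the opening and the grip force at its end, in the units of the state.
- telemetry.get_obs(): the state, without advancing time (a new reading comes with each control period).
- camera(name): name is "side" or "top"; returns a dict with "pixels" (420x560x3 uint8, red, green, blue), "camera_matrix" (3x3 intrinsics, pixels), "dist_coeffs" ([k1, k2, p1, p2, k3] as OpenCV has them; the pictures are not rectified), "xyz" and "orientation" of the camera in the world. Camera axes: x right, y up, looking along -z (the intrinsics and any distortion apply to the point x, -y, -z); pixel columns grow to the right and rows downward; lengths in m; the calibration is good to about 2 mm. A picture is of the moment at which its call begins. There is no depth.
- ctrl.hand_in(): hands the job in; it is judged then, once.
Trained networks look in the newest picture that a camera, given by its name, has taken for a name from the list of things; names that differ only in an ending like _2 or _b are one class to them, and where a whole thing is asked for, a point or a joint stands for the part that bears it (a point fixed in the world has none). Each returns a list of dicts, best first, with "conf" (0 to 1); they miss things now and then, are a little off and sometimes report something else, mostly with a low value. They report only what shows in the picture. A call takes as long as a camera call. They do not tell look-alikes from the thing itself.
- spotter.boxes_of(thing, camera): "xyz" ([x, y, z] in m, in world coordinates, good to about 4 mm: the middle of the surface that is visible of it).
- spotter.landmark_of(thing, camera): "xyz" ([x, y, z] in m, in world coordinates, good to about 4 mm: a listed point, or the origin of a listed thing).
The state is a dict: "time_s": time; "q": joint angles; "dq": joint speeds; "joint_efforts": joint torques, N m; "eef_pos": TCP position; "eef_rot": TCP orientation; "wrist_force": force on the tool from outside, world axes, zero at the start; "torque": the same for the moment, N m; "opening": opening from 0.0 (shut) to 1.0 (fully open); "grasp_force": force on a finger pad.
Only numpy, scipy, OpenCV 4.12 (cv2) and the standard library are available. Lean on these libraries where they do the work, as an engineer would, in place of code of your own. Each camera call takes 0.05 s, during which the arm holds its last target. There are 200 camera calls.

## Working session

There is one attempt and no reset: what is moved stays moved. The work goes in short steps, Python scripts to look and compute and a tool call to move; the robot and the scene stay as the last step left them, time stands still between calls to the robot, and variables do not carry over. Pictures are saved under pics/ and viewed, at most 13 in all, crops included, and the job is handed in when it is done.

Besides the shell and the picture viewer there is one more tool, called after "Request:" in YAML: its name, and indented under it one key for each argument. send_rows: Moves the arm, as the interface text tells. Its arguments: {"type":"object","properties":{"series":{"type":"array","items":{"type":"array"}}},"required":["series"]}

```bash
mkdir -p pics
cat > h.py <<'E'
from bench import telemetry, camera, ctrl, spotter
import numpy as np, cv2
from scipy.spatial.transform import Rotation as R
def shot(n,f=None):
    c=camera(n); im=np.array(c["pixels"])[:,:,::-1].copy()
    if f: cv2.imwrite("pics/"+f,im)
    return c,im
def rot(c):
    o=np.array(c["orientation"],float)
    return o if o.shape==(3,3) else R.from_quat(o[[1,2,3,0]]).as_matrix()
def ray(c,px,z):
    p=cv2.undistortPoints(np.array([[px]],float),np.array(c["camera_matrix"],float),np.array(c["dist_coeffs"],float))[0,0]
    d=rot(c)@np.array([p[0],-p[1],-1]); o=np.array(c["xyz"]); return o+d*(z-o[2])/d[2]
def proj(c,P):
    q=rot(c).T@(np.array(P)-np.array(c["xyz"])); q=q*[1,-1,-1]
    return cv2.projectPoints(q.reshape(1,1,3),np.zeros(3),np.zeros(3),np.array(c["camera_matrix"],float),np.array(c["dist_coeffs"],float))[0][0,0]
E
python3 - <<'E'
from h import *
for n in("top","side"):
    c,im=shot(n,n+"0.png"); print(n,np.round(c["xyz"],3))
    for t in("gauge","post_top","pointer_tip","rider_notch","coil","tray","pin_tray"):
        for f in("landmark_of",):
            for r in getattr(spotter,f)(t,n)[:3]: print(t,np.round(r["xyz"],4),round(r["conf"],2),np.round(proj(c,r["xyz"])))
print(telemetry.get_obs())
E
```

```text
top [ 0.509 -0.008  1.293]
gauge [ 0.671   0.0667 -0.0034] 0.73 [256. 182.]
post_top [0.5934 0.0839 0.0669] 0.5 [246. 212.]
pointer_tip [0.7957 0.0417 0.0571] 0.39 [267. 126.]
rider_notch [0.7465 0.0526 0.0559] 0.67 [262. 147.]
coil [0.5965 0.0877 0.0297] 0.83 [246. 212.]
coil [ 4.829e-01  1.733e-01 -1.000e-04] 0.73 [210. 260.]
coil [ 0.5737 -0.0689 -0.0027] 0.71 [312. 224.]
tray [ 5.070e-01 -3.188e-01  4.000e-04] 0.67 [416. 254.]
pin_tray [0.4928 0.3012 0.0039] 0.75 [156. 254.]
side [0.291 0.626 0.571]
gauge [ 6.684e-01  6.800e-02 -5.000e-04] 0.88 [218. 255.]
gauge [0.7195 0.3272 0.0017] 0.58 [110. 339.]
post_top [0.5925 0.0865 0.0638] 0.45 [245. 246.]
pointer_tip [0.7991 0.0394 0.0582] 0.56 [170. 209.]
rider_notch [0.7455 0.0483 0.0576] 0.43 [189. 218.]
coil [0.5965 0.0887 0.0246] 0.97 [243. 262.]
coil [ 0.6656 -0.0759 -0.0011] 0.89 [251. 219.]
coil [6.403e-01 2.059e-01 3.000e-04] 0.84 [192. 304.]
tray [ 0.5048 -0.3175  0.0014] 0.57 [347. 184.]
pin_tray [0.4907 0.3051 0.0026] 0.58 [239. 380.]
pin_tray [0.7051 0.2514 0.0024] 0.36 [146. 310.]
{'time_s': 0.8, 'q': array([ 1.03069356e+00,  1.80760419e-01,  1.60701539e+00, -2.78923698e-05,
        1.35382575e+00, -2.06289281e-01]), 'dq': array([-3.56226746e-04,  1.66172703e-03,  6.88550058e-05, -5.54908160e-04,
        8.43852439e-04, -4.18704251e-05]), 'joint_efforts': array([-5.52426900e-04, -4.44787323e+01, -3.51665282e+01, -3.73879921e-04,
        5.12978149e-04, -7.98883775e-06]), 'eef_pos': array([0.18838366, 0.54326439, 0.23130329]), 'eef_rot': array([ 1.10591615e-05,  1.66129917e-01,  9.86103874e-01, -9.10950796e-06]), 'wrist_force': array([0.03519877, 0.06958284, 0.52619176]), 'torque': array([-0.02591042, -0.01166923, -0.00075982]), 'grasp_force': 0.0, 'opening': 0.9992970240461414}
```

View pics/top0.png

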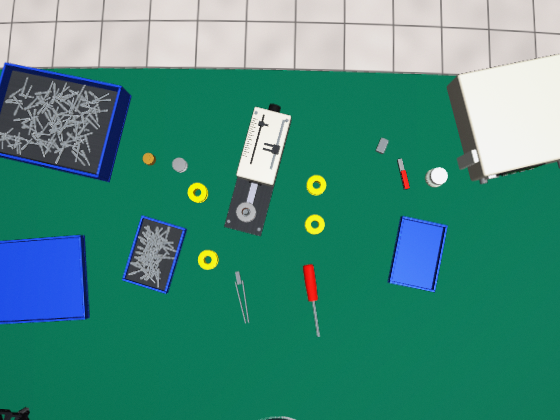

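View pics/side0.png

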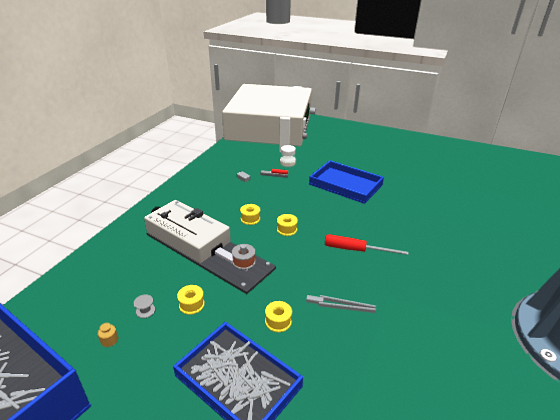

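Run:
```python
import cv2,numpy as np
a=cv2.imread("pics/top0.png")[95:245,200:330]; b=cv2.imread("pics/side0.png")[180:300,130:290]
a=cv2.resize(a,None,fx=4,fy=4,interpolation=2)[:, :390] if 0 else cv2.resize(a,(347,400),interpolation=2)
b=cv2.resize(b,(453,340),interpolation=2)
o=np.zeros((400,800,3),np.uint8); o[:,:347]=a; o[:340,347:]=b; cv2.imwrite("pics/crop0.png",o)
```

```text
(no output)
```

View pics/crop0.png

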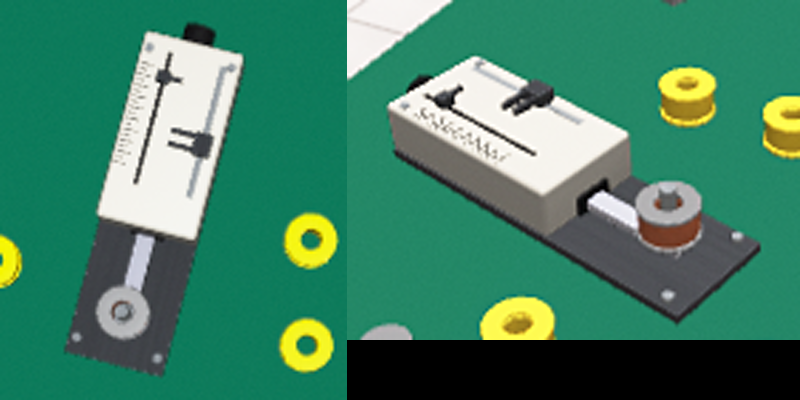

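Run:
```python
from h import *
c,im=shot("top"); hsv=cv2.cvtColor(im,cv2.COLOR_BGR2HSV)
def rect(m,x0,y0,x1,y1,z,nm):
    k=np.zeros_like(m); k[y0:y1,x0:x1]=m[y0:y1,x0:x1]
    cs=max(cv2.findContours(k,0,1)[0],key=cv2.contourArea)[:,0]
    P=np.array([ray(c,p,z)[:2] for p in cs.astype(float)]).astype(np.float32)*1000
    print(nm,cv2.minAreaRect(P))
H,S,V=[hsv[...,i].astype(int) for i in range(3)]
rect(((S<40)&(V>190)).astype(np.uint8),225,95,300,190,.05,"housing")
rect((~((H>65)&(H<95)&(S>100))).astype(np.uint8),215,95,300,240,.008,"gauge all")
rect(((H>100)&(H<130)&(S>120)).astype(np.uint8),370,205,460,300,.025,"tray")
# grey coil circle
m=((S<60)&(V>90)&(V<190)).astype(np.uint8); k=np.zeros_like(m); k[198:226,232:262]=m[198:226,232:262]
cs=max(cv2.findContours(k,0,1)[0],key=cv2.contourArea); ctr,r=cv2.minEnclosingCircle(cs); print("coil",ctr,r,ray(c,ctr,.052))
```

```text
housing ((751.4778442382812, 49.96175765991211), (87.59548950195312, 167.9010009765625), 76.6027603149414)
gauge all ((706.263671875, 63.590492248535156), (94.5337905883789, 314.1597900390625), 76.71199035644531)
tray ((508.8428039550781, -315.6556396484375), (114.62854766845703, 160.63885498046875), 79.74363708496094)
coil (246.0, 210.0) 12.041694641113281 [0.59948746 0.08578708 0.052     ]
```

Candidates for the coil in the top picture are yellow rings at (197,192), (316,185), (314,224) and (207,260), and the grey/copper coil on the post at (246,211). The crop shows the last one is on the post with copper winding, so that is the target. The empty tray is at (417,254), to the right; the pin-filled one at (155,254) is not to be used. The pointer is at (265,125) and the marker at (268,149).

Request:
send_rows:
  series:
    - [[0, 0, 6], [407, -457, -60], -1]
    - [[0, 0, 6], [407, -457, -60], -1]
    - [[0, 0, 6], [407, -457, -60], -1]
    - [[0, 0, 6], [407, -457, -60], -1]
    - [[0, 0, 6], [407, -457, -60], -1]
    - [[0, 0, 6], [407, -457, -60], -1]
    - [[0, 0, 6], [407, -457, -60], -1]
    - [[0, 0, 6], [407, -457, -60], -1]
    - [[0, 0, 6], [407, -457, -60], -1]
    - [[0, 0, 6], [407, -457, -60], -1]

```text
time_s: 2.1
eef_pos: [0.5968, 0.0841, 0.1711]
eef_rot: [0.0, 0.115, 0.993, -0.0]
wrist_force: [1.4, 0.6, 0.6]
opening: 0.999
grasp_force: 0.0
```

Request:
send_rows:
  series:
    - [[0, 0, 0], [0, 0, -50], -1]
    - [[0, 0, 0], [0, 0, -90], -1]
    - [[0, 0, 0], [0, 0, -110], -1]
    - [[0, 0, 0], [0, 0, -130], -1]
    - [[0, 0, 0], [0, 0, -146], -1]
    - [[0, 0, 0], [0, 0, -146], -1]

```text
time_s: 2.85
eef_pos: [0.5948, 0.0865, 0.0245]
eef_rot: [-0.001, 0.114, 0.993, -0.0]
wrist_force: [-0.3, -0.0, 0.4]
opening: 1.004
grasp_force: 0.0
```

Run:
```python
from h import *
o=telemetry.get_obs(); print(o["eef_pos"],o["wrist_force"])
c,im=shot("side"); cv2.imwrite("pics/s1.png",cv2.resize(im[160:300,150:330],None,fx=4,fy=4,interpolation=2))
```

```text
[0.59478582 0.08649175 0.02447792] [-0.29046888 -0.01108934  0.37362785]
```

View pics/s1.png

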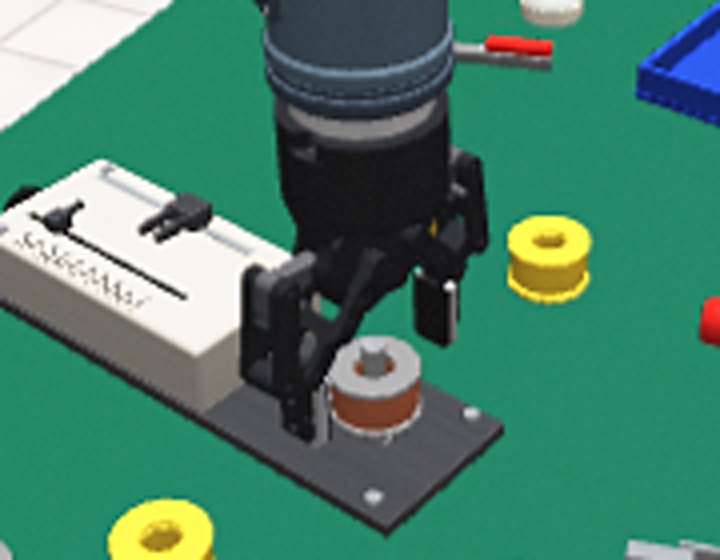

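The fingers straddle the grey coil on the post: the tips at crop (315,440) and (440,340) have their midpoint on the coil, (377,395). Closing.

Request:
send_rows:
  series:
    - [[0, 0, 0], [0, 0, 0], 1]
    - [[0, 0, 0], [0, 0, 0], 1]
    - [[0, 0, 0], [0, 0, 0], 1]
    - [[0, 0, 0], [0, 0, 0], 1]
    - [[0, 0, 0], [0, 0, 0], 1]
    - [[0, 0, 0], [0, 0, 0], 1]

```text
time_s: 3.65
eef_pos: [0.5961, 0.0864, 0.0267]
eef_rot: [0.001, 0.114, 0.993, 0.0]
wrist_force: [-2.1, 0.8, 6.2]
opening: 0.504
grasp_force: 59.9
```

Request:
send_rows:
  series:
    - [[0, 0, 0], [0, 0, 10], 1]
    - [[0, 0, 0], [0, 0, 25], 1]
    - [[0, 0, 0], [0, 0, 45], 1]
    - [[0, 0, 0], [0, 0, 70], 1]
    - [[0, 0, 0], [0, 0, 100], 1]
    - [[0, 0, 0], [0, 0, 100], 1]

```text
time_s: 4.4
eef_pos: [0.5979, 0.0862, 0.1295]
eef_rot: [0.004, 0.114, 0.993, 0.0]
wrist_force: [-0.1, -0.1, -1.5]
opening: 0.505
grasp_force: 60.9
```

Run:
```python
from h import *
o=telemetry.get_obs(); print(o["eef_pos"],o["wrist_force"],o["q"])
c,im=shot("side"); cv2.imwrite("pics/s2.png",cv2.resize(im[130:300,150:330],None,fx=3,fy=3,interpolation=2))
```

```text
[0.59791959 0.08619581 0.12949513] [-0.11357862 -0.12414342 -1.52334537] [-5.30914348e-02  3.45660836e-01  1.62102804e+00  1.31474721e-05
  1.16769323e+00 -1.39488206e+00]
```

View pics/s2.png

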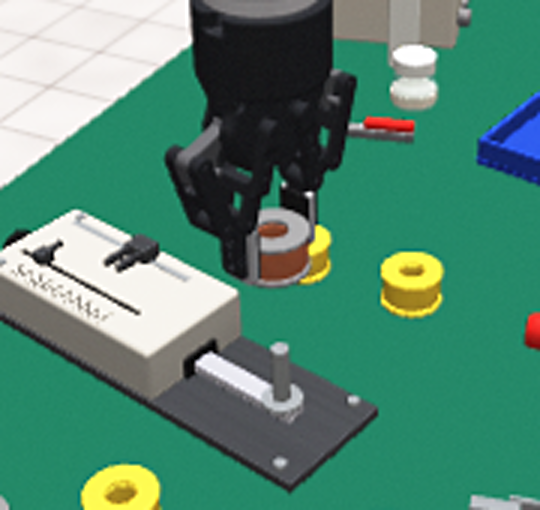

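The coil is held level and clear of the post (crop (280,245)); the post stands free at (280,370). On to the tray.

Request:
send_rows:
  series:
    - [[0, 0, -10], [-10, -40, 0], 1]
    - [[0, 0, -20], [-20, -85, 0], 1]
    - [[0, 0, -30], [-30, -130, 0], 1]
    - [[0, 0, -40], [-40, -180, 0], 1]
    - [[0, 0, -50], [-50, -230, 0], 1]
    - [[0, 0, -60], [-60, -280, 0], 1]
    - [[0, 0, -70], [-75, -330, 0], 1]
    - [[0, 0, -80], [-85, -375, 0], 1]
    - [[0, 0, -87], [-91, -403, 0], 1]
    - [[0, 0, -87], [-91, -403, 0], 1]

```text
time_s: 5.7
eef_pos: [0.5031, -0.3183, 0.1241]
eef_rot: [-0.001, 0.768, 0.641, -0.0]
wrist_force: [0.1, 0.5, -0.7]
opening: 0.503
grasp_force: 61.0
```

Request:
send_rows:
  series:
    - [[0, 0, 0], [0, 0, -30], 1]
    - [[0, 0, 0], [0, 0, -70], 1]
    - [[0, 0, 0], [0, 0, -100], 1]
    - [[0, 0, 0], [0, 0, -100], 1]
    - [[0, 0, 0], [0, 0, -100], 1]

```text
time_s: 6.32
eef_pos: [0.505, -0.3164, 0.0261]
eef_rot: [0.0, 0.766, 0.642, 0.0]
wrist_force: [-0.4, 0.2, -0.3]
opening: 0.501
grasp_force: 61.1
```

Run:
```python
from h import *
o=telemetry.get_obs(); print(o["eef_pos"],o["wrist_force"],o["q"])
c,im=shot("top"); a=cv2.resize(im[190:310,370:490],(400,400),interpolation=2)
c,im=shot("side"); b=cv2.resize(im[110:230,280:400],(400,400),interpolation=2)
cv2.imwrite("pics/s3.png",np.hstack([a,b]))
```

```text
[ 0.50498505 -0.31642411  0.02607361] [-0.35672307  0.16185934 -0.31972209] [-7.58783795e-01  4.82555693e-01  1.67638949e+00  1.09585278e-04
  9.81985027e-01 -5.83472913e-01]
```

View pics/s3.png

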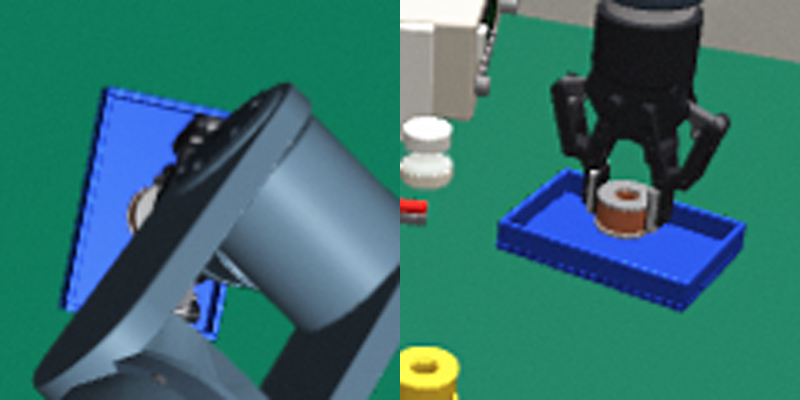

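The coil sits over the middle of the tray with the fingers spread along its length. Lowering the last bit gently.

Request:
send_rows:
  series:
    - [[0, 0, 0], [0, 0, -8], 1]
    - [[0, 0, 0], [0, 0, -13], 1]
    - [[0, 0, 0], [0, 0, -16], 1]
    - [[0, 0, 0], [0, 0, -17], 1]
    - [[0, 0, 0], [0, 0, -17], 1]

```text
time_s: 7.05
eef_pos: [0.5044, -0.3168, 0.0083]
eef_rot: [-0.0, 0.767, 0.642, -0.0]
wrist_force: [-0.1, 0.0, -0.8]
opening: 0.498
grasp_force: 61.1
```

Request:
send_rows:
  series:
    - [[0, 0, 0], [0, 0, -1], 1]
    - [[0, 0, 0], [0, 0, -2], 1]
    - [[0, 0, 0], [0, 0, -2], 1]

```text
time_s: 7.42
eef_pos: [0.5046, -0.3169, 0.0079]
eef_rot: [0.0, 0.767, 0.642, -0.0]
wrist_force: [-5.2, 3.2, 12.3]
opening: 0.5
grasp_force: 62.1
```

Request:
send_rows:
  series:
    - [[0, 0, 0], [0, 0, 1], 1]
    - [[0, 0, 0], [0, 0, 1], -1]
    - [[0, 0, 0], [0, 0, 1], -1]
    - [[0, 0, 0], [0, 0, 1], -1]
    - [[0, 0, 0], [0, 0, 1], -1]
    - [[0, 0, 0], [0, 0, 1], -1]
    - [[0, 0, 0], [0, 0, 40], -1]
    - [[0, 0, 0], [0, 0, 95], -1]
    - [[0, 0, 0], [0, 0, 150], -1]
    - [[0, 0, 0], [0, 0, 150], -1]

```text
time_s: 8.68
eef_pos: [0.5072, -0.3192, 0.1623]
eef_rot: [0.005, 0.767, 0.642, 0.001]
wrist_force: [0.1, -0.2, -1.4]
opening: 0.997
grasp_force: 0.0
```

Run:
```python
from h import *
o=telemetry.get_obs(); print(o["eef_pos"],o["q"])
for n in("top","side"):
    c,im=shot(n)
    for t in("coil","tray","post_top","pointer_tip","rider_notch"):
        for r in spotter.landmark_of(t,n):
            if t!="coil" or r["xyz"][1]<-.2: print(n,t,np.round(r["xyz"],4),round(r["conf"],2))
```

```text
[ 0.50718137 -0.31924067  0.16229358] [-7.59650881e-01  2.94623971e-01  1.61476924e+00  1.95427097e-05
  1.22133637e+00 -5.83106765e-01]
top coil [ 0.5066 -0.3142  0.0036] 0.73
top post_top [0.5955 0.0835 0.0694] 0.85
top pointer_tip [0.7935 0.042  0.0592] 0.49
top rider_notch [0.7451 0.0545 0.0587] 0.39
side coil [ 0.5054 -0.3113  0.0079] 0.68
side tray [ 0.5089 -0.3175  0.0012] 0.58
side post_top [0.5947 0.0859 0.0634] 0.69
side post_top [ 4.908e-01  3.049e-01 -1.000e-04] 0.66
side pointer_tip [0.7974 0.0375 0.057 ] 0.44
side rider_notch [0.7466 0.0473 0.0567] 0.51
```

Request:
send_rows:
  series:
    - [[0, 0, -3], [10, 50, 0], -1]
    - [[0, 0, -3], [25, 105, 0], -1]
    - [[0, 0, -3], [40, 165, 0], -1]
    - [[0, 0, -3], [50, 225, 0], -1]
    - [[0, 0, -3], [60, 280, 0], -1]
    - [[0, 0, -3], [75, 340, 0], -1]
    - [[0, 0, -3], [85, 385, 0], -1]
    - [[0, 0, -3], [88.5, 404.5, -10], -1]
    - [[0, 0, -3], [88.5, 404.5, -30], -1]
    - [[0, 0, -3], [88.5, 404.5, -30], -1]

```text
time_s: 10.52
eef_pos: [0.5906, 0.0864, 0.1231]
eef_rot: [-0.002, 0.784, 0.621, -0.002]
wrist_force: [0.7, 0.4, -0.5]
opening: 1.003
grasp_force: 0.0
```

Request:
send_rows:
  series:
    - [[0, 0, 0], [2, -1, -25], -1]
    - [[0, 0, 0], [2, -1, -50], -1]
    - [[0, 0, 0], [2, -1, -75], -1]
    - [[0, 0, 0], [2, -1, -90], -1]
    - [[0, 0, 0], [2, -1, -96], -1]
    - [[0, 0, 0], [2, -1, -96], -1]
    - [[0, 0, 0], [2, -1, -96], -1]

```text
time_s: 11.4
eef_pos: [0.5957, 0.0867, 0.0313]
eef_rot: [0.001, 0.783, 0.622, 0.001]
wrist_force: [0.7, -0.5, -0.4]
opening: 1.0
grasp_force: 0.0
```

Run:
```python
from h import *
o=telemetry.get_obs(); print(o["eef_pos"],o["wrist_force"],R.from_quat(np.array(o["eef_rot"])[[1,2,3,0]]).apply([0,1,0]))
c,im=shot("side"); b=cv2.resize(im[160:300,130:290],(640,560),interpolation=2)
cv2.imwrite("pics/s4.png",b)
```

```text
[0.595717   0.08667235 0.03133653] [ 0.69709094 -0.46512106 -0.38385678] [ 0.97386199 -0.2271339   0.00173907]
```

View pics/s4.png

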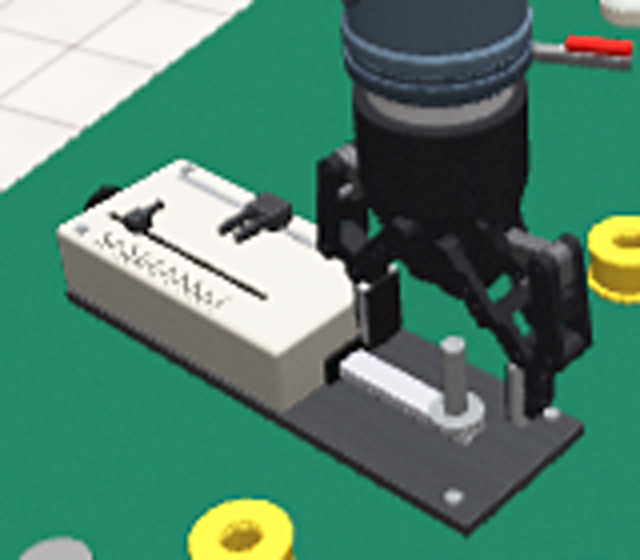

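The pads straddle the post symmetrically: tips at crop (380,345) and (525,415), post at (455,376). Closing on it.

Request:
send_rows:
  series:
    - [[0, 0, 0], [0, 0, 0], 1]
    - [[0, 0, 0], [0, 0, 0], 1]
    - [[0, 0, 0], [0, 0, 0], 1]
    - [[0, 0, 0], [0, 0, 0], 1]
    - [[0, 0, 0], [0, 0, 0], 1]
    - [[0, 0, 0], [0, 0, 0], 1]
    - [[0, 0, 0], [0, 0, 0], 1]

```text
time_s: 12.32
eef_pos: [0.5948, 0.0868, 0.0304]
eef_rot: [-0.0, 0.783, 0.622, -0.0]
wrist_force: [-1.1, 1.2, 2.3]
opening: 0.122
grasp_force: 58.4
```

```bash
cat >> h.py <<'E'
AX=np.array([np.cos(np.radians(-13.4)),np.sin(np.radians(-13.4)),0])
def meas():
    out=[]
    for n in("top","side"):
        c,im=shot(n); P={}
        for t in("pointer_tip","rider_notch","post_top"):
            r=[x for x in spotter.landmark_of(t,n) if abs(x["xyz"][2]-.06)<.02 and abs(np.cross(AX[:2],np.array(x["xyz"])[:2]-[.67,.069]))<.02]
            if r: P[t]=np.array(r[0]["xyz"])@AX*1000
        print(n,{k:round(v,1) for k,v in P.items()}, "gap",round(P.get("pointer_tip",np.nan)-P.get("rider_notch",np.nan),1))
        out.append((c,im))
    return out
E
python3 - <<'E'
from h import *
o=telemetry.get_obs(); print(o["eef_pos"],o["wrist_force"])
(c,a),(d,b)=meas()
np.savez("base.npz",top=a,side=b)
E
```

```text
[0.59483649 0.08681309 0.03040425] [-1.0900805   1.24979382  2.28110239]
top {'pointer_tip': np.float64(761.8), 'rider_notch': np.float64(715.8)} gap 45.9
side {'pointer_tip': np.float64(767.8), 'rider_notch': np.float64(715.7), 'post_top': np.float64(557.9)} gap 52.1
```

Request:
send_rows:
  series:
    - [[0, 0, 0], [-4.9, 1.2, 0], 1]
    - [[0, 0, 0], [-9.7, 2.3, 0], 1]
    - [[0, 0, 0], [-14.6, 3.5, 0], 1]
    - [[0, 0, 0], [-19.5, 4.6, 0], 1]
    - [[0, 0, 0], [-24.3, 5.8, 0], 1]
    - [[0, 0, 0], [-29.2, 7.0, 0], 1]
    - [[0, 0, 0], [-29.2, 7.0, 0], 1]

```text
time_s: 13.6
eef_pos: [0.567, 0.0934, 0.0305]
eef_rot: [0.001, 0.783, 0.622, 0.001]
wrist_force: [8.9, -1.6, -4.1]
opening: 0.12
grasp_force: 58.5
```

Run:
```python
from h import *
o=telemetry.get_obs(); print(o["eef_pos"],o["wrist_force"],o["eef_pos"]@AX*1000-np.array([.59483649,.08681309,0])@AX*1000)
meas()
```

```text
[0.56695691 0.09340359 0.03047552] [ 8.87572355 -1.56282898 -4.07218605] -28.647915171827663
top {'pointer_tip': np.float64(761.4), 'rider_notch': np.float64(714.6)} gap 46.9
side {'pointer_tip': np.float64(764.2), 'rider_notch': np.float64(714.3), 'post_top': np.float64(529.6)} gap 49.9
```

Request:
send_rows:
  series:
    - [[0, 0, 0], [-4.9, 1.2, 0], 1]
    - [[0, 0, 0], [-9.7, 2.3, 0], 1]
    - [[0, 0, 0], [-14.6, 3.5, 0], 1]
    - [[0, 0, 0], [-19.5, 4.6, 0], 1]
    - [[0, 0, 0], [-24.3, 5.8, 0], 1]
    - [[0, 0, 0], [-24.3, 5.8, 0], 1]

```text
time_s: 14.75
eef_pos: [0.5434, 0.099, 0.0305]
eef_rot: [0.002, 0.783, 0.622, 0.002]
wrist_force: [10.1, -1.6, -7.0]
opening: 0.118
grasp_force: 58.6
```

Run:
```python
from h import *
o=telemetry.get_obs(); print(o["eef_pos"],o["wrist_force"],o["eef_pos"]@AX*1000-np.array([.59483649,.08681309,0])@AX*1000)
(c,a),(d,b)=meas()
B=np.load("base.npz")
f=lambda x,y0,y1,x0,x1:cv2.resize(x[y0:y1,x0:x1],(400,300),interpolation=2)
cv2.imwrite("pics/s5.png",np.vstack([np.hstack([f(B["top"],100,175,225,325),f(B["side"],190,250,140,220)]),np.hstack([f(a,100,175,225,325),f(b,190,250,140,220)])]))
```

```text
[0.54342332 0.0989922  0.03052413] [10.06193889 -1.58822582 -7.04311708] -52.8359745543147
top {'pointer_tip': np.float64(734.2), 'rider_notch': np.float64(716.0)} gap 18.2
side {'pointer_tip': np.float64(737.8), 'post_top': np.float64(503.8)} gap nan
```

View pics/s5.png

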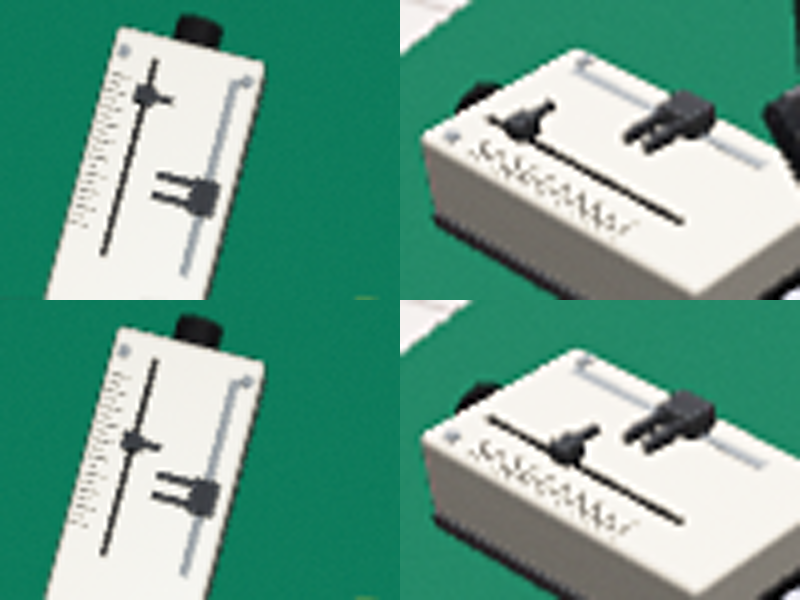

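The crops show the pointer has gone about 26 mm (top-crop hub from (148,96) to (134,141)), with about 20 mm left to the notch at (159,186). Pulling 13 more.

Request:
send_rows:
  series:
    - [[0, 0, 0], [-3.9, 0.9, 0], 1]
    - [[0, 0, 0], [-7.8, 1.9, 0], 1]
    - [[0, 0, 0], [-11.7, 2.8, 0], 1]
    - [[0, 0, 0], [-12.6, 3.0, 0], 1]
    - [[0, 0, 0], [-12.6, 3.0, 0], 1]

```text
time_s: 15.78
eef_pos: [0.5316, 0.1018, 0.0305]
eef_rot: [0.002, 0.783, 0.621, 0.002]
wrist_force: [13.2, -1.5, -9.5]
opening: 0.123
grasp_force: 58.5
```

Run:
```python
from h import *
o=telemetry.get_obs(); print(o["eef_pos"],o["wrist_force"],o["eef_pos"]@AX*1000-np.array([.59483649,.08681309,0])@AX*1000)
(c,a),(d,b)=meas()
meas()
f=lambda x,y0,y1,x0,x1:cv2.resize(x[y0:y1,x0:x1],(400,400),interpolation=2)
cv2.imwrite("pics/s6.png",np.hstack([f(a,125,165,245,285),f(b,195,235,150,190)]))
c0=ray(c,(265,145),.058);print("mm per crop px",np.linalg.norm(ray(c,(264.7,145.95),.058)-c0)*100)
c0=ray(d,(175,215),.058);print("side: px of 10mm along -x axis",(proj(d,c0-AX*.01)-proj(d,c0))*10)
```

```text
[0.53157977 0.10177498 0.03054606] [13.18629145 -1.4672735  -9.46727081] -65.00199718670615
top {'pointer_tip': np.float64(721.4), 'rider_notch': np.float64(717.2)} gap 4.2
side {'pointer_tip': np.float64(724.3), 'rider_notch': np.float64(713.0), 'post_top': np.float64(494.3)} gap 11.3
top {'pointer_tip': np.float64(725.2)} gap nan
side {'pointer_tip': np.float64(725.7), 'rider_notch': np.float64(714.4), 'post_top': np.float64(493.1)} gap 11.2
mm per crop px 0.2319569217583472
side: px of 10mm along -x axis [32.01889154 17.04840154]
```

View pics/s6.png

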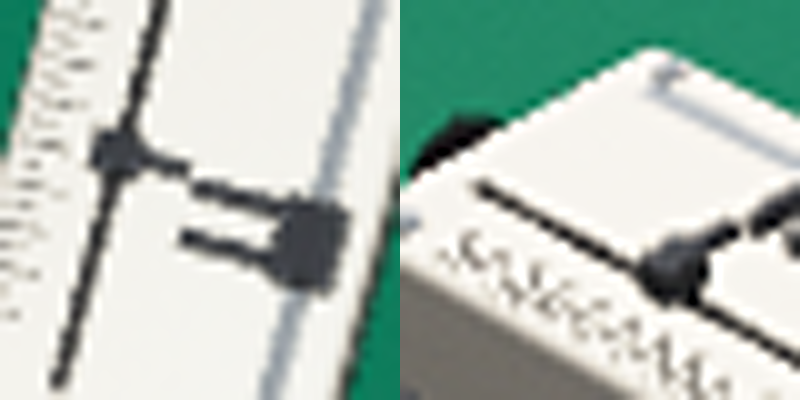

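The top crop has the pointer tip at (187,169), with the prongs at (200,187) and (188,238). That makes the notch middle about 40 crop px, or 9.3 mm, farther.

Request:
send_rows:
  series:
    - [[0, 0, 0], [-2.9, 0.7, 0], 1]
    - [[0, 0, 0], [-5.8, 1.4, 0], 1]
    - [[0, 0, 0], [-7.8, 1.9, 0], 1]
    - [[0, 0, 0], [-8.6, 2.05, 0], 1]
    - [[0, 0, 0], [-8.6, 2.05, 0], 1]

```text
time_s: 17.2
eef_pos: [0.5233, 0.1037, 0.0306]
eef_rot: [0.003, 0.783, 0.621, 0.002]
wrist_force: [15.0, -2.7, -12.3]
opening: 0.121
grasp_force: 58.5
```

Run:
```python
from h import *
o=telemetry.get_obs(); print(o["eef_pos"],o["wrist_force"],o["eef_pos"]@AX*1000-np.array([.59483649,.08681309,0])@AX*1000)
(c,a),(d,b)=meas()
f=lambda x,y0,y1,x0,x1:cv2.resize(x[y0:y1,x0:x1],(400,400),interpolation=2)
cv2.imwrite("pics/s7.png",np.hstack([f(a,125,165,245,285),f(b,195,235,165,205)]))
```

```text
[0.52328955 0.10372288 0.03055221] [ 15.02898802  -2.69863096 -12.28387238] -73.5179436725681
top {'pointer_tip': np.float64(716.0), 'rider_notch': np.float64(715.5)} gap 0.4
side {'pointer_tip': np.float64(719.5), 'rider_notch': np.float64(713.9), 'post_top': np.float64(486.0)} gap 5.6
```

View pics/s7.png

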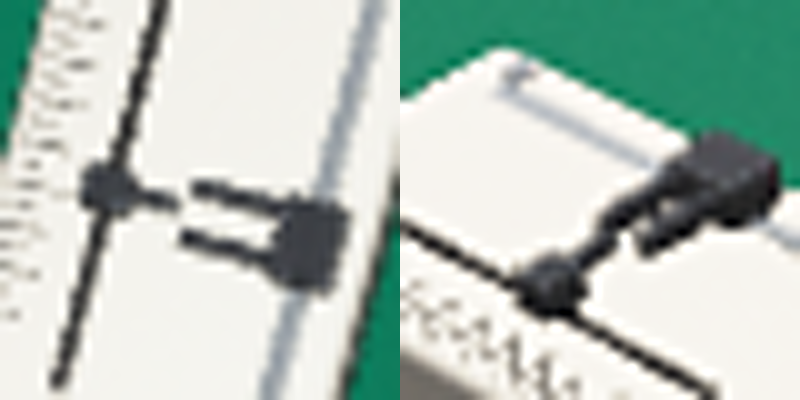

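Now the tip is at (178,203), against a prong middle of (192,212): about 1.2 mm short along the scale, and the side view agrees. I'll add 1.5 mm and hold.

Request:
send_rows:
  series:
    - [[0, 0, 0], [-0.8, 0.2, 0], 1]
    - [[0, 0, 0], [-1.6, 0.4, 0], 1]
    - [[0, 0, 0], [-1.6, 0.4, 0], 1]
    - [[0, 0, 0], [-1.6, 0.4, 0], 1]
    - [[0, 0, 0], [-1.6, 0.4, 0], 1]

```text
time_s: 18.23
eef_pos: [0.5218, 0.1041, 0.0306]
eef_rot: [0.003, 0.783, 0.621, 0.003]
wrist_force: [14.7, -3.3, -12.3]
opening: 0.122
grasp_force: 58.5
```

Run:
```python
from h import *
o=telemetry.get_obs(); print(o["eef_pos"],o["wrist_force"],o["eef_pos"]@AX*1000-np.array([.59483649,.08681309,0])@AX*1000)
(c,a),(d,b)=meas()
f=lambda x,y0,y1,x0,x1:cv2.resize(x[y0:y1,x0:x1],(400,400),interpolation=2)
cv2.imwrite("pics/s8.png",np.hstack([f(a,125,165,245,285),f(b,195,235,165,205)]))
```

```text
[0.52184753 0.10409806 0.03057774] [ 14.7360159   -3.30502842 -12.25516191] -75.00765594781751
top {'pointer_tip': np.float64(715.7), 'rider_notch': np.float64(715.8)} gap -0.1
side {'pointer_tip': np.float64(715.5), 'rider_notch': np.float64(710.7), 'post_top': np.float64(483.3)} gap 4.8
```

View pics/s8.png

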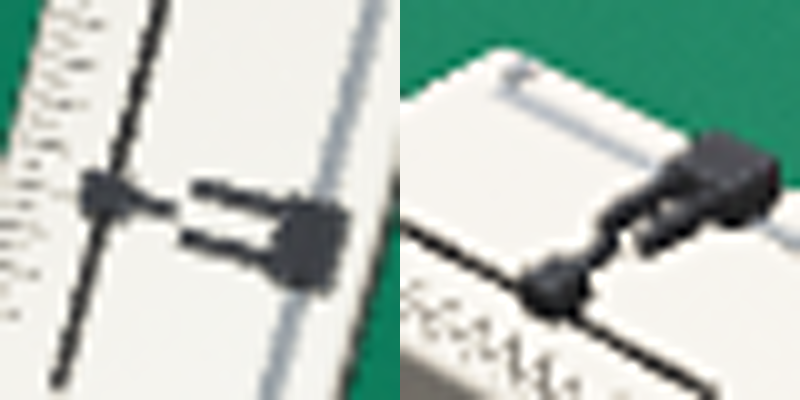

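The tip now sits midway between the prongs (tip (175,210), prong middle (192,212), within about 1 mm along the scale). Easing the post back.

Request:
send_rows:
  series:
    - [[0, 0, 0], [2, -0.5, 0], 1]
    - [[0, 0, 0], [6, -1.4, 0], 1]
    - [[0, 0, 0], [10, -2.4, 0], 1]
    - [[0, 0, 0], [14, -3.3, 0], 1]
    - [[0, 0, 0], [18, -4.3, 0], 1]
    - [[0, 0, 0], [22, -5.3, 0], 1]
    - [[0, 0, 0], [26, -6.2, 0], 1]
    - [[0, 0, 0], [30, -7.2, 0], 1]
    - [[0, 0, 0], [34, -8.1, 0], 1]
    - [[0, 0, 0], [38, -9.1, 0], 1]

```text
time_s: 19.88
eef_pos: [0.5585, 0.0954, 0.0305]
eef_rot: [0.002, 0.783, 0.622, 0.002]
wrist_force: [8.6, -1.0, -5.1]
opening: 0.123
grasp_force: 59.0
```

Request:
send_rows:
  series:
    - [[0, 0, 0], [4, -1, 0], 1]
    - [[0, 0, 0], [8, -1.9, 0], 1]
    - [[0, 0, 0], [12, -2.9, 0], 1]
    - [[0, 0, 0], [16, -3.8, 0], 1]
    - [[0, 0, 0], [20, -4.8, 0], 1]
    - [[0, 0, 0], [24, -5.7, 0], 1]
    - [[0, 0, 0], [28, -6.7, 0], 1]
    - [[0, 0, 0], [32, -7.7, 0], 1]
    - [[0, 0, 0], [36, -8.6, 0], 1]
    - [[0, 0, 0], [36, -8.6, 0], 1]

```text
time_s: 21.12
eef_pos: [0.593, 0.0873, 0.0304]
eef_rot: [0.0, 0.783, 0.622, 0.0]
wrist_force: [1.4, -0.4, 2.6]
opening: 0.121
grasp_force: 59.6
```

Request:
send_rows:
  series:
    - [[0, 0, 0], [1, -0.2, 0], 1]
    - [[0, 0, 0], [2, -0.5, 0], 1]
    - [[0, 0, 0], [2, -0.5, 0], 1]

```text
time_s: 21.5
eef_pos: [0.5948, 0.0868, 0.0304]
eef_rot: [0.0, 0.783, 0.622, 0.0]
wrist_force: [1.1, 0.3, 2.2]
opening: 0.121
grasp_force: 59.9
```

Request:
send_rows:
  series:
    - [[0, 0, 0], [0, 0, 0], 0.4]
    - [[0, 0, 0], [0, 0, 0], -0.2]
    - [[0, 0, 0], [0, 0, 0], -0.4]
    - [[0, 0, 0], [0, 0, 0], -0.4]
    - [[0, 0, 0], [0, 0, 0], -0.4]
    - [[0, 0, 0], [0, 0, 20], -0.4]
    - [[0, 0, 0], [0, 0, 60], -0.4]
    - [[0, 0, 0], [0, 0, 110], -0.4]
    - [[0, 0, 0], [-60, 0, 150], -0.4]
    - [[0, 0, 0], [-60, 0, 150], -0.4]

```text
time_s: 22.75
eef_pos: [0.5342, 0.0871, 0.1845]
eef_rot: [0.002, 0.783, 0.622, 0.002]
wrist_force: [0.2, 0.4, -0.3]
opening: 0.7
grasp_force: 0.0
```

Run:
```python
from h import *
o=telemetry.get_obs(); print(o["eef_pos"],o["wrist_force"])
(c,a),(d,b)=meas()
print([np.round(r["xyz"],3) for r in spotter.landmark_of("coil","side") if r["xyz"][1]<-.2], [np.round(r["xyz"],3) for r in spotter.landmark_of("post_top","side")])
f=lambda x,y0,y1,x0,x1:cv2.resize(x[y0:y1,x0:x1],(400,400),interpolation=2)
cv2.imwrite("pics/s9.png",np.hstack([f(a,125,165,245,285),f(b,150,290,170,310)]))
```

```text
[0.53422994 0.08710093 0.1845443 ] [ 0.23337729  0.4350797  -0.2637971 ]
top {'pointer_tip': np.float64(713.6), 'rider_notch': np.float64(556.9), 'post_top': np.float64(557.4)} gap 156.7
side {'pointer_tip': np.float64(716.7), 'rider_notch': np.float64(712.3), 'post_top': np.float64(560.1)} gap 4.4
[array([ 0.51 , -0.314,  0.007])] [array([0.597, 0.088, 0.066])]
```

View pics/s9.png

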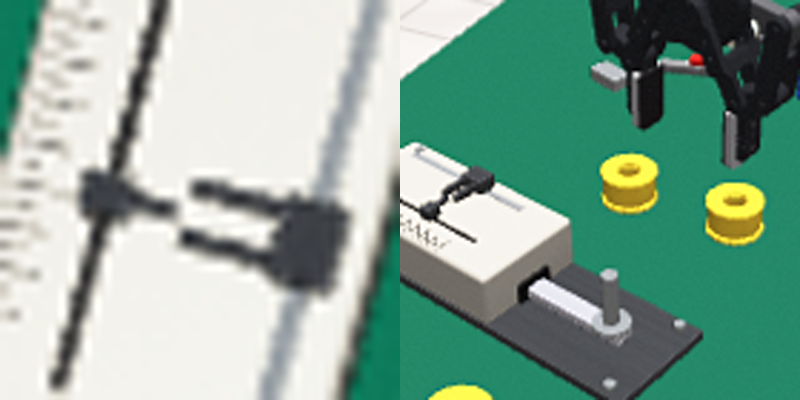

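```bash
python3 -c "
from bench import ctrl; print(ctrl.hand_in())"
```

```text
the job is handed in; nothing more can be done
None
```

I handed the job in without a verdict coming back: the coil lies in the empty tray, the pointer stands within about 2 mm of the notch middle by my image readings (the side-camera network kept reading about 4.5 mm, just over the 4 mm limit), and the post was eased home and released.

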